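Tare the counting scale with the sorting pot on it

TASK

Zero the scale for counting brass type: first turn the blue square pot, which stands mouth-down on the bench, mouth-up and stand it upright on the scale's steel pan, and let go of it. Then take the orange-handled stylus from its wooden rest, reach its tip through the yellow-ringed hole in the scale's panel and push the recessed red tare key firmly down, most of its travel or more; finish while still gripping the stylus and holding the key down. Leave the other things on the bench where they are.

Things in the scene. Friction and masses are not known exactly. Their poses are not given: they have to be found in the camera images.
- pot: blue painted metal square pot, open at one end: 54 x 54 mm outside, 84 mm tall, walls and base 4 mm, about 0.13 kg (varies). Origin at the centre of its mouth (rim plane); its z axis points from the mouth to the closed base, so z is up at the start (mouth-down) and down when the pot stands mouth-up; x and y are normal to its flat sides. Its flat sides let it lie on its side without rolling
- pot_center (a point): centre of the blue pot, half-way up (42 mm from mouth and from base); same axes as the pot. It starts somewhere in an otherwise empty patch of bench, 200 mm along x by 150 mm along y, centred 0.53 m ahead of the robot base and 0.07 m to its right
- scale: grey bench scale, fixed to the bench (placed anew each time), 260 x 170 mm, origin under its centre on the bench; its x axis runs from the panel to the pan. The panel is level, its top 50 mm above the bench, at the -x end; the pan is at the +x end
- pan (a point): centre of the upper face of the steel pan, a flat plate without rim, 140 mm along the scale's x by 150 mm along its y, 62 mm above the bench; axes of the scale
- aperture (a point): centre of the mouth of the yellow-ringed round hole in the panel: 16 mm across, vertical, 50 mm above the bench, 150 mm from the pan's centre along the scale's -x. The red key's face (13.6 mm across) lies 22 mm below this mouth when released. Too narrow for a gripper finger
- tare_key (a joint): how far the recessed red key is pressed, 0 (released) to 0.008 m (fully down). A straight vertical spring push key: starts to move at 0.5 N, fully down at 5.7 N, springs back when let go
- stylus_grip (a point): centre of the stylus's round orange handle (13 mm across, 50 mm long, upright, z along the stylus, up). 84 mm above the tip. Below the handle a brass collar 17 mm across and 4 mm thick, then a 6 mm brass shaft 55 mm long. About 0.04 kg. At the start it stands upright in its rest, collar on the rest's top
- stylus_tip (a point): lower end of the stylus's brass shaft, 84 mm below the centre of the handle
- stylus: the stylus itself, origin at the tip
- rest: fixed wooden block 64 x 64 x 60 mm tall with a vertical hole 9 mm across in the middle of its top, in which the stylus stands; origin under its centre
- tape_c (a point): middle of a flat-lying paper tape roll, 84 mm across, 24 mm tall; a bystander that stays where it is
- jar_c (a point): middle of a jar with green cap, 52 mm across, 58 mm tall; a bystander that stays where it is
- tweezers_center (a point): middle of dark steel tweezers lying flat, about 130 mm long, 8 mm tall; a bystander that stays where it is
- type_a_c (a point): middle of a brass type block 22 x 30 x 24 mm; a bystander that stays where it is
- type_b_c (a point): middle of another brass type block 22 x 30 x 24 mm; a bystander that stays where it is
- dish_c (a point): middle of a small white bowl, 72 mm across, 28 mm tall; a bystander that stays where it is
Things that resemble listed ones, but are neither listed nor needed, are in the scene too. Several things have the shape of the pot; the one meant has the colours described above.

How it is judged:
By the outcome, as a careful person would: the job done as asked, in the order asked, and still so for the second after the job is handed in, while the arm keeps its last pose, push and grip.
It also fails if it takes over 72 s, if anything falls off the work surface, if the arm or the gripper's body presses on something with over 40 N, if the wrist force passes 120 N, or if a joint passes its speed limit or range.

ROBOT

A 7-joint arm with a two-finger parallel gripper is mounted at the origin on the work surface. World frame = base frame: x ahead of the robot, y to its left, z up, the work surface at z = 0. Lengths are in m, angles in rad, forces in N, time in s.
With the tool pointing down it reaches from about 0.4 to 0.875 m from the base axis. Payload 6.5 kg.
Tool frame: the origin (TCP) lies midway between the tips of the shut fingers; the grasp point (between the pads) lies env.grip_depth behind it (env.grip_depth is the distance from the TCP to the grasp point, in m); z points along the fingers, y is the line along which they close (so a half turn about z gives the same grasp; the last joint's range is limited). The gripper opens to 85 mm and grips with 20 to 120 N. Pads are 22 mm wide; open, the fingers measure 114 mm over their backs; the gripper's body (76 mm by 85 mm) begins 54 mm behind the grasp point. The pads swing forward as they close: fully open they stand 13 mm farther back than shut.
Start: joints at [-1.191, 0.536, -0.004, 1.538, 0.003, 1.067, -0.071], TCP at [0.28, 0.586, 0.231] pointing down, gripper open.
Joint ranges: [-2.7, 2.7], [-0.37, 2.16], [-1.27, 1.26], [0.24, 2.4], [-1.31, 4.45], [0.19, 1.91], [-2.76, 2.76]. Speed limits (rad/s): [2.39, 2.39, 3.14, 3.14, 3.14, 3.14, 3.14].

INTERFACE

Orientations are given as a rotation vector (axis times angle).
In Python, from station import env gives the robot as it stands.
- The arm moves only by the tool jog_arm, never from a script. Its argument "motion" is one flat list of numbers, 7 for each row, row after row: the opening, from -1 (shut) to 1 (fully open), then the shift along the tool's x, y, z in cm, then the turn, a rotation vector about the tool's x, y, z in degrees. In form: [fingers, x, y, z, rx, ry, rz, fingers, x, y, z, rx, ry, rz, ...]. A call has 1 to 10 rows; each row is the pose to reach, as a shift and turn from the pose commanded when the call began, along the tool's axes at that moment; what a row does not reach only later rows make up. A row lasts 1/8 s, in which the tool goes at most 62.5 mm and 10.7 degrees, less where a joint would pass 70% of its speed; a pose out of reach is approached as far as the arm can. A call with a gripper value outside its range is refused whole. The fingers move at their own pace and stop on an object; "force" is the grip in N (left out, the last holds). Time passes only in rows, so rows that repeat a pose let the fingers close. It gives the time, the measured TCP pose, the force, the opening and the grip force at its end, in the units of the state.
- env.get_state(): the state, without advancing time (a new reading comes with each control period).
- env.read_camera(name): name is "scene" or "top" or "wrist"; returns the picture (420x560x3 uint8, red, green, blue); there is no depth.
- env.calibration(name): a dict with "K" (3x3 intrinsics, pixels), "view" (4x4, takes a point from world to camera coordinates). Camera axes: x right, y up, looking along -z (the intrinsics and any distortion apply to the point x, -y, -z); pixel columns grow to the right and rows downward; lengths in m; the calibration is good to about 2 mm. A picture is of the moment at which its call begins: read the wrist's pose just before it. calibration takes no time and is no camera call; for the wrist camera it gives the pose at the moment of the call.
- env.finish_job(): hands the job in; it is judged then, once.
The state is a dict: "clock": time; "joints": joint angles; "qd": joint speeds; "effort": joint torques, N m; "tool_pos": TCP position; "eef_rot": TCP orientation; "ft_force": force on the tool from outside, world axes, zero at the start; "ft_torque": the same for the moment, N m; "opening": finger opening in m; "grasp_force": force on a finger pad.
Only numpy, scipy, OpenCV 4.12 (cv2) and the standard library are available. Lean on these libraries where they do the work, as an engineer would, in place of code of your own. Each camera call takes 0.05 s, during which the arm holds its last target. There are 200 camera calls.

## Working session

There is one attempt and no reset: what is moved stays moved. The work goes in short steps, Python scripts to look and compute and a tool call to move; the robot and the scene stay as the last step left them, time stands still between calls to the robot, and variables do not carry over. Pictures are saved under pics/ and viewed, at most 10 in all, crops included, and the job is handed in when it is done.

Besides the shell and the picture viewer there is one more tool, called after "Emit:" by a JSON object that holds its "fn" and its "kwargs". jog_arm: Moves the arm, as the interface text tells. Its arguments: {"type":"object","properties":{"motion":{"type":"array","items":{"type":"number"}},"force":{"type":"number"}},"required":["motion"]}

```bash
mkdir -p pics; ls
cat > h.py <<'E'
import numpy as np,cv2
from station import env
from scipy.spatial.transform import Rotation as R
def snap(n,f):
    im=env.read_camera(n); cv2.imwrite('pics/'+f,im[:,:,::-1]); return im
def ray(c,u,v):
    K=np.array(c['K']);V=np.array(c['view'])
    d=np.linalg.inv(K)@[u,v,1.]; d=np.array([d[0],-d[1],-d[2]])
    return -V[:3,:3].T@V[:3,3], V[:3,:3].T@d
def at(c,u,v,z):
    o,d=ray(c,u,v); return o+d*(z-o[2])/d[2]
def proj(c,p):
    K=np.array(c['K']);V=np.array(c['view'])
    q=V[:3,:3]@p+V[:3,3]; q=K@[q[0],-q[1],-q[2]]; return q[:2]/q[2]
E
python3 - <<'E'
from h import *
for n in('scene','top'):
    snap(n,n+'1.png'); c=env.calibration(n); print({k:np.round(v,4).tolist() if k in('K','view') else v for k,v in c.items()})
s=env.get_state(); print(s,env.grip_depth)
E
```

```text
pics
{'K': [[383.6444, 0.0, 280.8725], [0.0, 383.6444, 213.2265], [0.0, 0.0, 1.0]], 'view': [[-0.7043, 0.7098, 0.0124, 0.3717], [-0.3652, -0.3772, 0.8511, 0.1544], [0.6088, 0.5949, 0.5249, -1.3108], [0.0, 0.0, 0.0, 1.0]]}
{'K': [[406.9076, 0.0, 277.2912], [0.0, 406.9076, 203.3271], [0.0, 0.0, 1.0]], 'view': [[-0.1304, -0.9915, -0.0013, 0.1071], [0.965, -0.1273, 0.2293, -0.5554], [-0.2275, 0.0286, 0.9733, -0.9997], [0.0, 0.0, 0.0, 1.0]]}
{'clock': 0.1, 'joints': array([-1.19116323,  0.53708243, -0.00443977,  1.53876783,  0.0026322 ,
        1.06730808, -0.07121114]), 'qd': array([ 1.14980954e-05, -1.56757944e-03, -7.57929927e-04, -2.49362008e-03,
       -1.40751160e-03, -4.29079039e-04, -1.30959351e-03]), 'effort': array([ 3.30258685e-03, -5.84563601e+01,  1.05248787e+00, -2.59776610e+01,
        1.27629930e-02,  4.55228233e-03,  9.58228100e-06]), 'tool_pos': array([0.2800621 , 0.58594153, 0.2305084 ]), 'eef_rot': array([-6.94363997e-01, -3.06368657e+00,  2.42965077e-03]), 'ft_force': array([ 1.02658425, -0.85904247,  0.45522534]), 'ft_torque': array([-0.02959438,  0.04177967,  0.00577222]), 'grasp_force': 0.0, 'opening': 0.08534405408366263} 0.0187
```

View pics/top1.png

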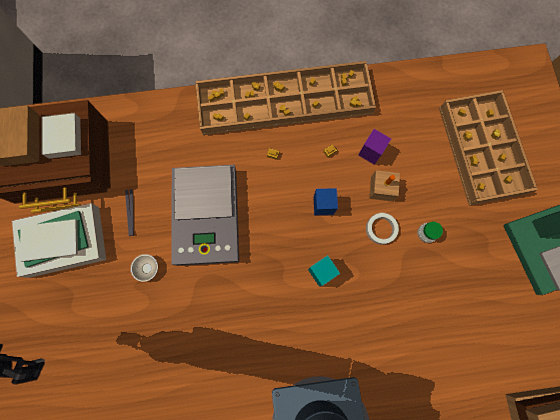

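View pics/scene1.png

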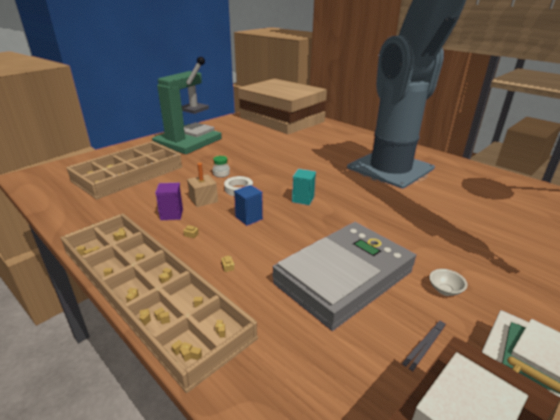

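The top view shows the scale at (205,215), with the pan above the panel and the yellow hole at (204,249). The blue pot is at (326,202) and the rest with the stylus at (387,184). Teal and purple lookalikes are at (324,271) and (375,146). Next I'll enlarge it.

Run:
```python
from h import *
im=cv2.imread('pics/top1.png')
a=cv2.resize(im[155:275,165:245],None,fx=4.9,fy=4.9,interpolation=cv2.INTER_CUBIC)
b=cv2.resize(im[165:225,305:410],None,fx=3.9,fy=4.9*0+3.9,interpolation=cv2.INTER_CUBIC)
s=cv2.imread('pics/scene1.png')
d=cv2.resize(s[150:235,180:285],None,fx=3.9,fy=3.9,interpolation=cv2.INTER_CUBIC)
o=np.zeros((600,800,3),np.uint8);o[:a.shape[0],:a.shape[1]]=a;o[:b.shape[0],390:390+b.shape[1]]=b
h=min(d.shape[0],360);o[240:240+h,390:390+d.shape[1]]=d[:h,:410]
cv2.imwrite('pics/crop1.png',o)
```

```text
(no output)
```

View pics/crop1.png

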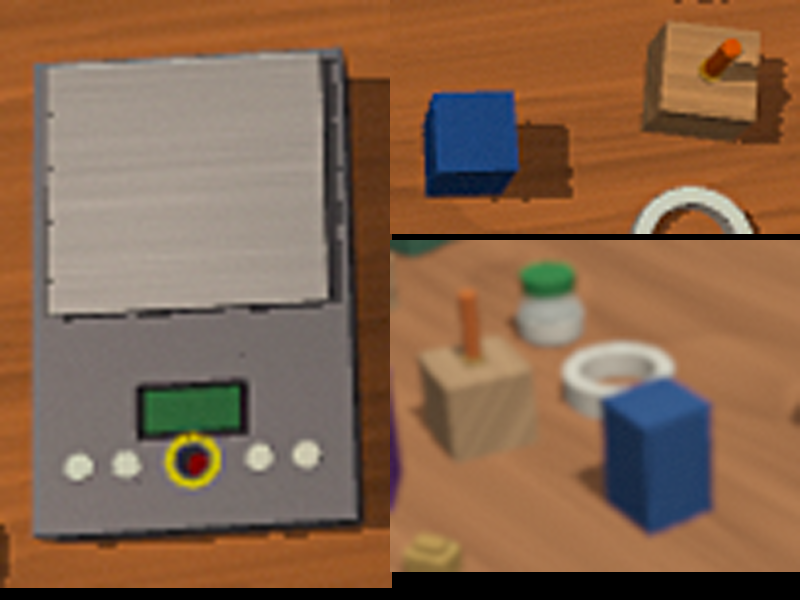

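Run:
```python
from h import *
np.set_printoptions(precision=4,suppress=True)
c=env.calibration('top'); cs=env.calibration('scene')
def quad(pts,f,ox,oy,u0,v0,z):
    P=np.array([at(c,(u-ox)/f+u0,(v-oy)/f+v0,z) for u,v in pts]); e=np.roll(P,-1,0)-P
    print(P.mean(0),np.linalg.norm(e,axis=1),np.degrees(np.arctan2(e[:,1],e[:,0]))); return P.mean(0)
A=(4.9,0,0,165,155);B=(3.9,390,0,305,165)
p=quad([(47,67),(322,52),(328,298),(50,315)],*A,.062)
h=at(c,193/4.9+165,460/4.9+155,.05);print('hole',h,p-h,np.linalg.norm((p-h)[:2]),np.degrees(np.arctan2(*(p-h)[1::-1])))
q=quad([(434,93),(514,91),(516,168),(428,172)],*B,.084)
r=quad([(668,22),(760,33),(755,122),(662,112)],*B,.06)
print('stylus top',at(c,(733-390)/3.9+305,48/3.9+165,.114),'collar',at(c,(708-390)/3.9+305,75/3.9+165,.062))
# scene checks
f=lambda x,y:(x/3.9-100+180,0)
print('scene stylus top',at(cs,(467-390)/3.9+180,(290-240)/3.9+150,.114),'pot proj',proj(cs,q),'crop',(proj(cs,q)-[180,150])*3.9+[390,240])
print('hole in scene',proj(cs,h), 'rest',(proj(cs,r)-[180,150])*3.9+[390,240])
# current tool
s=env.get_state(); print(R.from_rotvec(s['eef_rot']).as_matrix(), env.calibration('wrist')['view'])
```

```text
[0.6213 0.2237 0.062 ] [0.1503 0.1375 0.1475 0.1383] [-94.2365 175.3386  86.0646  -3.5217]
hole [0.4727 0.2358 0.05  ] [ 0.1486 -0.0122  0.012 ] 0.1491207091361585 -4.674854434987768
[ 0.5561 -0.0924  0.084 ] [0.0531 0.0524 0.0579 0.0539] [-96.032  172.0205  85.1515 -12.9363]
[ 0.5812 -0.2635  0.06  ] [0.0631 0.0634 0.0629 0.0643] [-104.7074  165.5064   76.1065  -14.304 ]
stylus top [ 0.5818 -0.2636  0.114 ] collar [ 0.5789 -0.2603  0.062 ]
scene stylus top [ 0.5811 -0.2629  0.114 ] pot proj [247.8701 190.7099] crop [654.6932 398.7685]
hole in scene [373.4979 242.1591] rest [473.7481 358.4994]
[[-0.9023  0.4311 -0.0005]
 [ 0.4311  0.9023 -0.0015]
 [-0.0001 -0.0016 -1.    ]] [[ 0.432   0.9019 -0.002  -0.6473]
 [-0.8614  0.412  -0.2969  0.038 ]
 [-0.267   0.13    0.9549 -0.3816]
 [ 0.      0.      0.      1.    ]]
```

```bash
cat >> h.py <<'E'
np.set_printoptions(precision=4,suppress=True)
def frame(zdir,ydir):
    z=np.array(zdir,float);z/=np.linalg.norm(z);y=np.array(ydir,float);y-=z*(y@z);y/=np.linalg.norm(y)
    return np.column_stack([np.cross(y,z),y,z])
def az(d): d=np.radians(d); return np.array([np.cos(d),np.sin(d),0])
def elev(a,e): e=np.radians(e); return az(a)*np.cos(e)+np.array([0,0,np.sin(e)])
def go(grasp,Rt):
    "shift cm / rotvec deg in current tool frame so that grasp point is at grasp with orientation Rt"
    s=env.get_state();Rc=R.from_rotvec(s['eef_rot']).as_matrix();p=np.array(grasp)+Rt[:,2]*env.grip_depth
    print('shift',100*Rc.T@(p-s['tool_pos']),'turn',np.degrees(R.from_matrix(Rc.T@Rt).as_rotvec()),'tcp',p)
def st():
    s=env.get_state();Rc=R.from_rotvec(s['eef_rot']).as_matrix()
    print('t',s['clock'],'q',s['joints'],'tcp',s['tool_pos'],'grasp',s['tool_pos']-Rc[:,2]*env.grip_depth,'open',s['opening'],'gf',s['grasp_force'],'ft',s['ft_force']);print(Rc)
E
python3 - <<'E'
from h import *
for a in(-6,-7,-8): go([.556,-.0925,.16],frame([0,0,-1],az(a)))
c=env.calibration('top')
for n,u,v,z in[('teal',324,265,.084),('typeA',273,154,.02),('typeB',331,151,.02),('tape',384,229,.02),('jar',432,231,.058),('purple',377,140,.084),('scaleBL',172,264,.05),('scaleBR',238,262,.05)]: print(n,at(c,u,v,z))
V=env.calibration('wrist')['view'];print('wristcam',-V[:3,:3].T@V[:3,3])
E
```

```text
shift [-54.1465 -49.304    9.0052] turn [-0.0725  0.0619 70.46  ] tcp [ 0.556  -0.0925  0.1413]
shift [-54.1465 -49.304    9.0052] turn [-0.0721  0.0626 71.46  ] tcp [ 0.556  -0.0925  0.1413]
shift [-54.1465 -49.304    9.0052] turn [-0.0716  0.0634 72.46  ] tcp [ 0.556  -0.0925  0.1413]
teal [ 0.3893 -0.06    0.084 ]
typeA [0.7177 0.0257 0.02  ]
typeB [ 0.7052 -0.1372  0.02  ]
tape [ 0.4673 -0.2427  0.02  ]
jar [ 0.4408 -0.3541  0.058 ]
purple [ 0.6971 -0.2517  0.084 ]
scaleBL [0.4449 0.3216 0.05  ]
scaleBR [0.4278 0.1533 0.05  ]
wristcam [0.2105 0.6177 0.3744]
```

Emit:
{"fn": "jog_arm", "kwargs": {"motion": [1,-54.1,-49.3,0,0,0,71,1,-54.1,-49.3,0,0,0,71,1,-54.1,-49.3,0,0,0,71,1,-54.1,-49.3,0,0,0,71,1,-54.1,-49.3,0,0,0,71,1,-54.1,-49.3,0,0,0,71,1,-54.1,-49.3,0,0,0,71,1,-54.1,-49.3,0,0,0,71,1,-54.1,-49.3,0,0,0,71,1,-54.1,-49.3,0,0,0,71]}}

```text
clock: 1.35
tool_pos: [0.5159, 0.0058, 0.2313]
eef_rot: [-2.344, -2.092, -0.0]
ft_force: [1.7, 1.4, -0.2]
opening: 0.0856
grasp_force: 0.0
```

Emit:
{"fn": "jog_arm", "kwargs": {"motion": [1,0,0,0,0,0,0]}}

```text
clock: 1.48
tool_pos: [0.5164, 0.0015, 0.2314]
eef_rot: [2.352, 2.079, -0.002]
ft_force: [-0.2, 0.2, -0.6]
opening: 0.0851
grasp_force: 0.0
```

Run:
```python
from h import *
st(); go([.556,-.0925,.062],frame([0,0,-1],az(-7)))
```

```text
t 1.475 q [-0.4805  0.3292  0.4792  1.9121 -0.182   0.9422 -0.0393] tcp [0.5164 0.0015 0.2314] grasp [0.5164 0.0016 0.2501] open 0.08509324876245854 gf 0.0 ft [-0.2051  0.2352 -0.6166]
[[ 0.1231  0.9924  0.0009]
 [ 0.9924 -0.1231 -0.0027]
 [-0.0026  0.0013 -1.    ]]
shift [-8.7932  5.0591 18.8435] turn [ 0.0726  0.1477 -0.069 ] tcp [ 0.556  -0.0925  0.0433]
```

Emit:
{"fn": "jog_arm", "kwargs": {"motion": [1,-8.8,5.1,3,0,0,0,1,-8.8,5.1,3,0,0,0,1,-8.8,5.1,3,0,0,0,1,-8.8,5.1,8,0,0,0,1,-8.8,5.1,13,0,0,0,1,-8.8,5.1,17,0,0,0,1,-8.8,5.1,18.8,0,0,0,1,-8.8,5.1,18.8,0,0,0,-1,-8.8,5.1,18.8,0,0,0,-1,-8.8,5.1,18.8,0,0,0], "force": 40}}

```text
clock: 2.72
tool_pos: [0.5576, -0.0858, 0.045]
eef_rot: [2.343, 2.09, 0.003]
ft_force: [-1.6, 0.2, 6.3]
opening: 0.0536
grasp_force: 40.6
```

Emit:
{"fn": "jog_arm", "kwargs": {"motion": [-1,0,0,0,0,0,0,-1,0,0,0,0,0,0,-1,0,0,-1,0,0,0,-1,0,0,-5,0,0,0,-1,0,0,-10,0,0,0,-1,0,0,-10,0,0,0]}}

```text
clock: 3.48
tool_pos: [0.559, -0.0864, 0.1475]
eef_rot: [2.341, 2.087, 0.009]
ft_force: [-0.0, -0.1, -1.7]
opening: 0.0538
grasp_force: 42.9
```

Run:
```python
from h import *
st(); snap('scene','s2.png')
```

```text
t 3.475 q [-0.2663  0.5307  0.4525  1.8621 -0.3113  0.8105  0.2326] tcp [ 0.559  -0.0864  0.1475] grasp [ 0.5589 -0.0864  0.1662] open 0.05381073775546292 gf 42.93246477842331 ft [-0.0445 -0.0534 -1.7354]
[[ 0.1143  0.9934  0.0078]
 [ 0.9934 -0.1143 -0.0003]
 [ 0.0006  0.0078 -1.    ]]
```

View pics/s2.png

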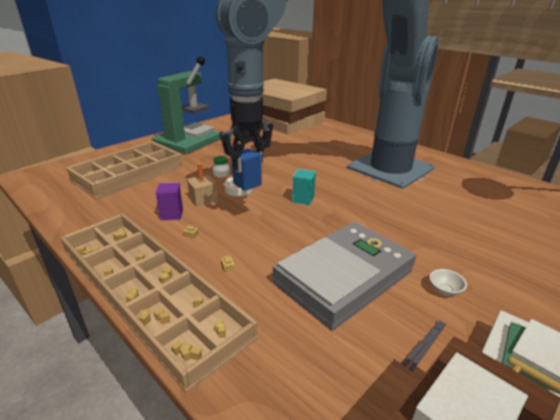

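Pot held, at about (247,170) in the scene view, with nothing else disturbed. I'll relocate it to the clear bench by the scale so I can regrasp it from the side.

Emit:
{"fn": "jog_arm", "kwargs": {"motion": [-1,17,-2.9,0,0,0,0,-1,17,-2.9,0,0,0,0,-1,17,-2.9,0,0,0,0,-1,17,-2.9,0,0,0,0,-1,17,-2.9,5,0,0,0,-1,17,-2.9,9,0,0,0,-1,17,-2.9,10,0,0,0,-1,17,-2.9,10.2,0,0,0,-1,17,-2.9,10.2,0,0,0]}}

```text
clock: 4.65
tool_pos: [0.544, 0.0852, 0.0433]
eef_rot: [-2.342, -2.086, 0.007]
ft_force: [-15.0, -1.2, 34.3]
opening: 0.0537
grasp_force: 48.5
```

Emit:
{"fn": "jog_arm", "kwargs": {"motion": [1,0,0,0,0,0,0,1,0,0,0,0,0,0,1,0,0,0,0,0,0,1,0,0,0,0,0,0,1,0,0,-6,0,0,0,1,0,0,-12,0,0,0,1,-5,0,-14,0,0,0,1,-10,0,-14,0,0,0,1,-10,0,-14,0,0,0]}}

```text
clock: 5.78
tool_pos: [0.5348, -0.0178, 0.1819]
eef_rot: [2.351, 2.081, -0.001]
ft_force: [0.3, -0.3, 0.5]
opening: 0.0854
grasp_force: 0.0
```

Run:
```python
from h import *
st(); snap('top','t3.png')
im=cv2.imread('pics/t3.png');cv2.imwrite('pics/t3c.png',cv2.resize(im[130:290,190:430],None,fx=3.3,fy=3.3,interpolation=cv2.INTER_CUBIC))
```

```text
t 5.775 q [-0.4409  0.4388  0.4993  1.9117 -0.2701  0.8567  0.0754] tcp [ 0.5348 -0.0178  0.1819] grasp [ 0.5348 -0.0178  0.2006] open 0.08536552491479862 gf 0.0 ft [ 0.3082 -0.3103  0.4584]
[[ 0.1212  0.9926  0.0006]
 [ 0.9926 -0.1212 -0.0018]
 [-0.0017  0.0009 -1.    ]]
```

View pics/t3c.png

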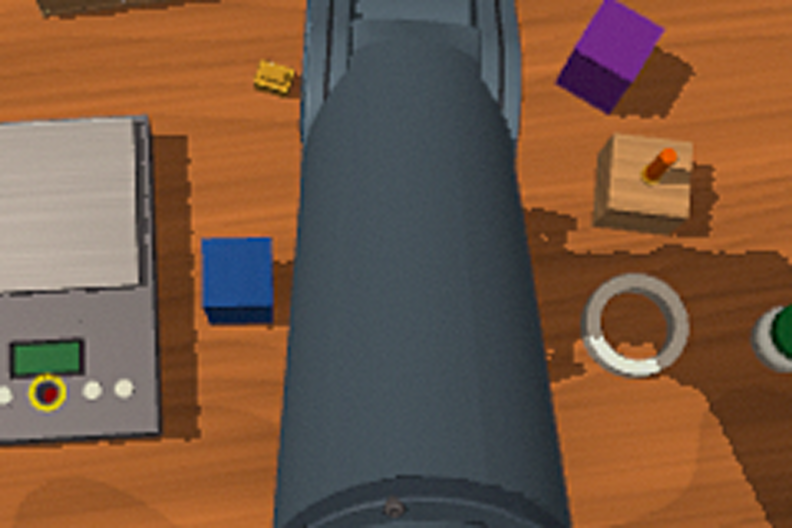

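The pot stands upright on clear bench with its top face at crop (203–273, 238–308). Everything else is untouched. Now I'll work out the side approach.

Run:
```python
from h import *
c=env.calibration('top')
P=np.array([at(c,u/3.3+190,v/3.3+130,.084) for u,v in[(203,239),(272,238),(273,306),(204,308)]]);e=np.roll(P,-1,0)-P
print(P.mean(0),np.linalg.norm(e,axis=1),np.degrees(np.arctan2(e[:,1],e[:,0])))
m=P.mean(0);d=elev(83,-20)
for b,dz in((.12,.1),(.08,0),(0,0)):
    g=np.array([m[0],m[1],.056+dz])-d*b; go(g,frame(d,az(-7)))
```

```text
[0.541  0.0758 0.084 ] [0.0537 0.0538 0.0531 0.0546] [-96.6588 173.4826  84.1785  -5.8542]
shift [-0.4461 -0.5113 -0.918 ] turn [-0.1409 70.0199  0.2106] tcp [ 0.5294 -0.0187  0.1906]
shift [ 3.3166 -0.4967 10.4488] turn [-0.1409 70.0199  0.2106] tcp [0.534  0.0186 0.077 ]
shift [10.835  -0.4658 13.1823] turn [-0.1409 70.0199  0.2106] tcp [0.5432 0.0932 0.0496]
```

Emit:
{"fn": "jog_arm", "kwargs": {"motion": [1,-0.4,-0.5,-5,0,10,0,1,-0.4,-0.5,-5,0,20,0,1,-0.4,-0.5,-5,0,30,0,1,-0.4,-0.5,-5,0,40,0,1,-0.4,-0.5,-5,0,50,0,1,-0.4,-0.5,-5,0,60,0,1,-0.4,-0.5,-5,0,70,0,1,-0.4,-0.5,-5,0,70,0,1,-0.4,-0.5,-5,0,70,0,1,-0.4,-0.5,-5,0,70,0]}}

```text
clock: 7.08
tool_pos: [0.5306, -0.0152, 0.2329]
eef_rot: [-1.558, -1.397, -1.092]
ft_force: [0.8, 0.2, -0.1]
opening: 0.0854
grasp_force: 0.0
```

Run:
```python
from h import *
st();m=np.array([.541,.0758]);d=elev(83,-20)
for b,dz in((.12,.1),(.08,0),(0,0)):
    g=np.array([m[0],m[1],.056+dz])-d*b; go(g,frame(d,az(-7)))
```

```text
t 7.075 q [ 0.3864  0.7557  0.169   1.8081 -1.1192  1.5696  1.0826] tcp [ 0.5306 -0.0152  0.2329] grasp [ 0.5286 -0.0326  0.2393] open 0.08536037639376001 gf 0.0 ft [ 0.8083  0.2318 -0.0923]
[[ 0.0354  0.9938  0.1057]
 [ 0.3423 -0.1114  0.9329]
 [ 0.9389  0.0031 -0.3442]]
shift [-4.0889 -0.0913  1.1151] turn [-0.5041  0.1292  0.3752] tcp [ 0.5294 -0.0187  0.1906]
shift [-13.4691  -0.0874   8.5565] turn [-0.5041  0.1292  0.3752] tcp [0.534  0.0186 0.077 ]
shift [-13.4513  -0.017   16.5561] turn [-0.5041  0.1292  0.3752] tcp [0.5431 0.0932 0.0496]
```

Run:
```python
from h import *
m=np.array([.541,.0758]);d=elev(83,-14)
for b,dz in((.10,.05),(.09,0),(0,0)):
    g=np.array([m[0],m[1],.05+dz])-d*b; go(g,frame(d,az(-7)))
```

```text
shift [-10.1921  -0.0964   5.0888] turn [-0.5233  6.1292  0.3485] tcp [ 0.5314 -0.0025  0.1197]
shift [-14.7799  -0.1026   7.8038] turn [-0.5233  6.1292  0.3485] tcp [0.5326 0.0071 0.0672]
shift [-13.8192  -0.0176  16.7519] turn [-0.5233  6.1292  0.3485] tcp [0.5432 0.0938 0.0455]
```

Emit:
{"fn": "jog_arm", "kwargs": {"motion": [1,-5,-0.1,2.5,0,3,0,1,-10.2,-0.1,5,-0.5,6,0.3,1,-12.5,-0.1,6.5,-0.5,6,0.3,1,-14.8,-0.1,7.8,-0.5,6,0.3,1,-14.8,-0.1,7.8,-0.5,6,0.3,1,-14.8,-0.1,7.8,-0.5,6,0.3]}}

```text
clock: 7.82
tool_pos: [0.5324, 0.0062, 0.0671]
eef_rot: [-1.489, -1.316, -1.162]
ft_force: [0.4, 0.1, 0.4]
opening: 0.0854
grasp_force: 0.0
```

Run:
```python
from h import *
st();m=np.array([.541,.0758]);d=elev(83,-14)
for b in(.045,0): go(np.array([m[0],m[1],.05])-d*b,frame(d,az(-7)))
```

```text
t 7.825 q [ 0.4258  1.111   0.0921  1.7367 -1.2004  1.5063  1.3199] tcp [0.5324 0.0062 0.0671] grasp [ 0.5301 -0.0118  0.0717] open 0.08544470161034107 gf 0.0 ft [0.424  0.0568 0.3749]
[[ 0.0299  0.9924  0.1191]
 [ 0.2412 -0.1228  0.9627]
 [ 0.97   -0.     -0.243 ]]
shift [0.0414 0.005  4.5885] turn [ 0.0539  0.0649 -0.0155] tcp [0.5379 0.0505 0.0564]
shift [0.0465 0.0008 9.0885] turn [ 0.0539  0.0649 -0.0155] tcp [0.5432 0.0938 0.0455]
```

Clear path, so I'll move in, grip and lift.

Emit:
{"fn": "jog_arm", "kwargs": {"motion": [1,0,0,3,0,0,0,1,0,0,6,0,0,0,1,0,0,9.1,0,0,0,1,0,0,9.1,0,0,0,-1,0,0,9.1,0,0,0,-1,0,0,9.1,0,0,0,-1,0,0,9.1,0,0,0,-1,0,0,9.1,0,0,0], "force": 50}}

```text
clock: 8.82
tool_pos: [0.543, 0.0931, 0.0439]
eef_rot: [-1.49, -1.313, -1.163]
ft_force: [0.1, -2.7, 4.5]
opening: 0.0533
grasp_force: 56.8
```

Run:
```python
from h import *
st()
s=env.get_state();d=elev(83,-14)
go([.541,.03,.26],frame(d,az(-7)))
```

```text
t 8.825 q [ 0.3812  1.1348 -0.042   1.7925 -1.276   1.3464  1.3463] tcp [0.543  0.0931 0.0439] grasp [0.5407 0.0751 0.0485] open 0.0533065713287151 gf 56.81919515132904 ft [ 0.0757 -2.7133  4.4962]
[[ 0.0315  0.9922  0.1208]
 [ 0.24   -0.1248  0.9627]
 [ 0.9703 -0.0013 -0.242 ]]
shift [19.4432  0.5552 -9.4601] turn [ 0.1452  0.0059 -0.1151] tcp [0.5432 0.048  0.2555]
```

Emit:
{"fn": "jog_arm", "kwargs": {"motion": [-1,4,0,-1,0,0,0,-1,9,0.3,-4,0,0,0,-1,14,0.5,-7,0,0,0,-1,19.4,0.5,-9.4,0,0,0,-1,19.4,0.5,-9.4,0,0,-10,-1,19.4,0.5,-9.4,0,0,-20,-1,19.4,0.5,-9.4,0,0,-30,-1,19.4,0.5,-9.4,0,0,-40,-1,19.4,0.5,-9.4,0,0,-50,-1,19.4,0.5,-9.4,0,0,-60]}}

```text
clock: 10.07
tool_pos: [0.542, 0.0493, 0.2536]
eef_rot: [-0.729, -2.183, -1.76]
ft_force: [-0.3, -0.2, -1.5]
opening: 0.0535
grasp_force: 56.4
```

Emit:
{"fn": "jog_arm", "kwargs": {"motion": [-1,0,0,0,0,0,-10,-1,0,0,0,0,0,-20,-1,0,0,0,0,0,-30,-1,0,0,0,0,0,-40,-1,0,0,0,0,0,-50,-1,0,0,0,0,0,-60,-1,0,0,0,0,0,-70,-1,0,0,0,0,0,-80,-1,0,0,0,0,0,-90,-1,0,0,0,0,0,-100]}}

```text
clock: 11.32
tool_pos: [0.5762, 0.0458, 0.2392]
eef_rot: [-0.962, 1.937, 1.325]
ft_force: [1.2, 0.2, -0.8]
opening: 0.0536
grasp_force: 56.4
```

Emit:
{"fn": "jog_arm", "kwargs": {"motion": [-1,0,0,0,0,0,-10,-1,0,0,0,0,0,-20,-1,0,0,0,0,0,-20]}}

```text
clock: 11.7
tool_pos: [0.6147, 0.0707, 0.2398]
eef_rot: [-1.184, 1.945, 1.173]
ft_force: [-0.9, -0.1, -1.9]
opening: 0.0535
grasp_force: 56.4
```

Run:
```python
from h import *
st();snap('scene','s4.png')
```

```text
t 11.7 q [ 1.0174  1.186  -1.2672  1.6005 -0.0175  1.0043  2.7568] tcp [0.6147 0.0707 0.2398] grasp [0.6142 0.0541 0.2482] open 0.05350403108727602 gf 56.428783535957336 ft [-0.9055 -0.1492 -1.9473]
[[-0.4437 -0.8957  0.0277]
 [-0.3934  0.2225  0.892 ]
 [-0.8052  0.3849 -0.4511]]
```

View pics/s4.png

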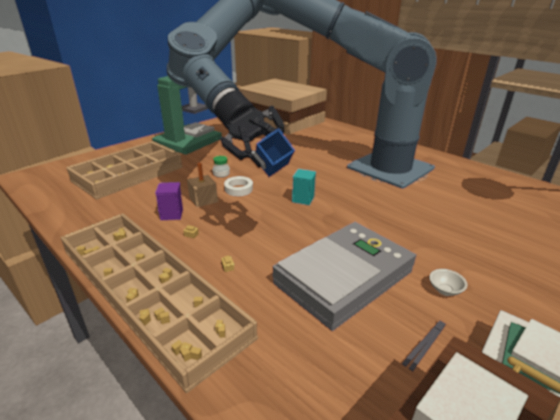

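The last joint reached its limit at +2.76, because q7 grows with −rz. I'll roll the other way.

Run:
```python
from h import *
F=frame(elev(83,-14),az(-7))
for a in(-130,-90,-40): go([.541,.03,.26],F@R.from_euler('z',a,degrees=True).as_matrix())
```

```text
shift [ 2.8282  6.4691 -2.953 ] turn [ -3.9962 -13.2648  26.2022] tcp [0.5432 0.048  0.2555]
shift [ 2.8282  6.4691 -2.953 ] turn [ -8.6952 -11.6376  65.9966] tcp [0.5432 0.048  0.2555]
shift [ 2.8282  6.4691 -2.953 ] turn [-14.4458  -7.7569 115.6826] tcp [0.5432 0.048  0.2555]
```

Emit:
{"fn": "jog_arm", "kwargs": {"motion": [-1,1,2,-1,-1,-4,9,-1,2,4,-2,-3,-9,18,-1,2.8,6.5,-3,-4,-13,26,-1,2.8,6.5,-3,-5,-13,36,-1,2.8,6.5,-3,-6.5,-12.5,46,-1,2.8,6.5,-3,-7.5,-12,56,-1,2.8,6.5,-3,-8.7,-11.6,66,-1,2.8,6.5,-3,-8.7,-11.6,66]}}

```text
clock: 12.75
tool_pos: [0.543, 0.0458, 0.255]
eef_rot: [0.153, 2.413, 1.886]
ft_force: [0.1, -0.3, -1.4]
opening: 0.0533
grasp_force: 56.6
```

Run:
```python
from h import *
st()
F=frame(elev(83,-14),az(-7))
for a in(-90,0): go([.541,.03,.26],F@R.from_euler('z',a,degrees=True).as_matrix())
```

```text
t 12.75 q [ 1.1623  1.0984 -1.0927  1.8098 -0.4651  0.9835  2.0469] tcp [0.543  0.0458 0.255 ] grasp [0.5407 0.0278 0.2595] open 0.05334991934827677 gf 56.557361483573914 ft [ 0.1262 -0.3351 -1.4125]
[[-0.9921  0.0322  0.1209]
 [ 0.1251  0.2397  0.9628]
 [ 0.002   0.9703 -0.2419]]
shift [0.0047 0.0984 0.2075] turn [ 0.0037  0.1501 -0.1573] tcp [0.5432 0.048  0.2555]
shift [0.0047 0.0984 0.2075] turn [ 0.1208  0.1149 89.8426] tcp [0.5432 0.048  0.2555]
```

Emit:
{"fn": "jog_arm", "kwargs": {"motion": [-1,0,0,0,0,0,10,-1,0,0,0,0,0,20,-1,0,0,0,0,0,30,-1,0,0,0,0,0,40,-1,0,0,0,0,0,50,-1,0,0,0,0,0,60,-1,0,0,0,0,0,70,-1,0,0,0,0,0,80,-1,0,0,0,0,0,90,-1,0,0,0,0,0,100]}}

```text
clock: 14.0
tool_pos: [0.5431, 0.0461, 0.2552]
eef_rot: [-1.571, -1.153, -1.049]
ft_force: [0.4, -0.5, -1.5]
opening: 0.0537
grasp_force: 56.6
```

Emit:
{"fn": "jog_arm", "kwargs": {"motion": [-1,0,0,0,0,0,10,-1,0,0,0,0,0,20,-1,0,0,0,0,0,30,-1,0,0,0,0,0,40,-1,0,0,0,0,0,50,-1,0,0,0,0,0,60,-1,0,0,0,0,0,70,-1,0,0,0,0,0,80,-1,0,0,0,0,0,90,-1,0,0,0,0,0,100]}}

```text
clock: 15.25
tool_pos: [0.5431, 0.0462, 0.255]
eef_rot: [-1.764, 0.431, 0.164]
ft_force: [0.6, 0.4, -2.0]
opening: 0.0532
grasp_force: 56.5
```

Run:
```python
from h import *
st()
F=frame(elev(83,-14),az(-7))
for a in(180,): go([.541,.03,.26],F@R.from_euler('z',a,degrees=True).as_matrix())
```

```text
t 15.25 q [ 0.6904  0.779  -0.3562  1.8365 -1.0397  1.3345 -0.979 ] tcp [0.5431 0.0462 0.255 ] grasp [0.5408 0.0282 0.2595] open 0.0531829783284502 gf 56.54959201812744 ft [ 0.6432  0.3767 -1.9671]
[[ 0.92   -0.3729  0.1204]
 [-0.1991 -0.1802  0.9633]
 [-0.3376 -0.9102 -0.24  ]]
shift [-0.0387 -0.0811  0.1626] turn [-0.1715  0.0244 69.6226] tcp [0.5432 0.048  0.2555]
```

Run:
```python
from h import *
F=frame(elev(85,0),-az(-5))
for y,z in((.03,.26),(.197,.2),(.197,.11)): go([.618,y,z],F)
```

```text
shift [ 6.8269 -3.354   1.0336] turn [  6.5909 -13.4078  69.0279] tcp [0.6196 0.0486 0.26  ]
shift [ 5.5275 -0.9025 18.5604] turn [  6.5909 -13.4078  69.0279] tcp [0.6196 0.2156 0.2   ]
shift [ 8.5655  7.2892 20.7208] turn [  6.5909 -13.4078  69.0279] tcp [0.6196 0.2156 0.11  ]
```

Emit:
{"fn": "jog_arm", "kwargs": {"motion": [-1,1,-0.5,0.2,1,-2,10,-1,2,-1,0.4,2,-4,20,-1,3,-1.5,0.6,3,-6,30,-1,4,-2,0.8,4,-8,40,-1,5,-2.5,0.9,5,-10,50,-1,6,-3,1,6,-12,60,-1,6.8,-3.4,1,6.6,-13.4,69,-1,6.3,-2.5,7,6.6,-13.4,69,-1,5.8,-1.5,13,6.6,-13.4,69,-1,5.5,-0.9,18.6,6.6,-13.4,69]}}

```text
clock: 16.5
tool_pos: [0.6191, 0.2179, 0.1993]
eef_rot: [-1.149, 1.246, 1.141]
ft_force: [1.0, -0.4, -2.6]
opening: 0.053
grasp_force: 56.7
```

Emit:
{"fn": "jog_arm", "kwargs": {"motion": [-1,0,0,0,0,0,0,-1,0,0,0,0,0,0]}}

```text
clock: 16.75
tool_pos: [0.6201, 0.2154, 0.2001]
eef_rot: [-1.148, 1.246, 1.14]
ft_force: [-0.3, -0.2, -1.0]
opening: 0.0535
grasp_force: 56.3
```

Run:
```python
from h import *
st()
F=frame(elev(85,0),-az(-5))
for y,z in((.197,.13),(.197,.105),): go([.618,y,z],F)
snap('scene','s5.png')
```

```text
t 16.75 q [ 0.4418  1.0748 -0.4393  1.7062 -1.2861  1.2777 -2.0376] tcp [0.6201 0.2154 0.2001] grasp [0.6184 0.1967 0.2001] open 0.05350981235077869 gf 56.31141722202301 ft [-0.3056 -0.1928 -0.968 ]
[[ 0.005  -0.9962  0.0874]
 [-0.0012  0.0874  0.9962]
 [-1.     -0.005  -0.0007]]
shift [7.0117 0.0826 0.0266] turn [-0.0142 -0.0409  0.2892] tcp [0.6196 0.2156 0.13  ]
shift [9.5116 0.0952 0.0284] turn [-0.0142 -0.0409  0.2892] tcp [0.6196 0.2156 0.105 ]
```

View pics/s5.png

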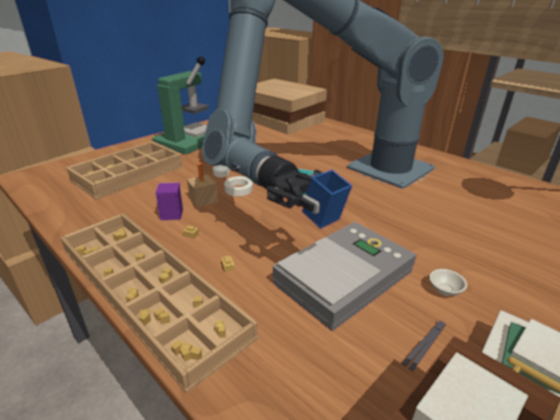

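Mouth up over the pan, with the pot at about (328,198). I'll check the wrist's clearance from the rest before lowering.

Run:
```python
from h import *
c=env.calibration('scene')
for z in(.2,.25): print(at(c,225,140,z),at(c,207,150,z),at(c,230,165,z))
```

```text
[ 0.5597 -0.1701  0.2   ] [ 0.6311 -0.1476  0.2   ] [ 0.6453 -0.0436  0.2   ]
[ 0.6387 -0.0644  0.25  ] [ 0.7    -0.0451  0.25  ] [0.7122 0.0442 0.25  ]
```

Emit:
{"fn": "jog_arm", "kwargs": {"motion": [-1,3.5,0.1,0,0,0,0,-1,7,0.1,0,0,0,0,-1,8.8,0.1,0,0,0,0,-1,9.2,0.1,0,0,0,0,-1,9.2,0.1,0,0,0,0,-1,9.2,0.1,0,0,0,0]}}

```text
clock: 17.55
tool_pos: [0.6201, 0.2161, 0.1103]
eef_rot: [-1.148, 1.245, 1.14]
ft_force: [0.9, -0.4, -1.5]
opening: 0.0534
grasp_force: 56.4
```

Emit:
{"fn": "jog_arm", "kwargs": {"motion": [-1,0.3,0,0,0,0,0,-1,0.6,0,0,0,0,0,-1,0.6,0,0,0,0,0]}}

```text
clock: 17.92
tool_pos: [0.6199, 0.2161, 0.1041]
eef_rot: [-1.146, 1.244, 1.142]
ft_force: [-0.0, -1.7, 4.3]
opening: 0.0536
grasp_force: 56.8
```

Emit:
{"fn": "jog_arm", "kwargs": {"motion": [0.4,0,0,0,0,0,0,0.6,0,0,0,0,0,0,1,0,0,0,0,0,0,1,0,0,0,0,0,0,1,0,0,0,0,0,0]}}

```text
clock: 18.55
tool_pos: [0.6196, 0.2161, 0.1029]
eef_rot: [-1.148, 1.246, 1.142]
ft_force: [-0.3, -0.2, 0.4]
opening: 0.086
grasp_force: 0.0
```

Emit:
{"fn": "jog_arm", "kwargs": {"motion": [1,0,0,-2,0,0,0,1,0,0,-5,0,0,0,1,-1,0,-8,0,0,0,1,-4,0,-9,0,0,0,1,-9,0,-9,0,0,0,1,-14,0,-9,0,0,0,1,-14,0,-9,0,0,0]}}

```text
clock: 19.42
tool_pos: [0.6123, 0.125, 0.2466]
eef_rot: [-1.151, 1.243, 1.136]
ft_force: [0.2, 0.1, -1.6]
opening: 0.0851
grasp_force: 0.0
```

Run:
```python
from h import *
st()
a=snap('scene','s6.png');b=snap('top','t6.png')
o=np.hstack([cv2.resize(a[130:330,160:430],(400,296)),cv2.resize(b[130:290,165:410],(400,261)).copy() if 0 else cv2.resize(b[130:290,165:381],(400,296))])
cv2.imwrite('pics/c6.png',o[:,:,::-1])
```

```text
t 19.425 q [ 0.5442  0.989  -0.3844  1.689  -1.2052  1.4141 -2.126 ] tcp [0.6123 0.125  0.2466] grasp [0.6107 0.1064 0.2467] open 0.08506481315756866 gf 0.0 ft [ 0.2253  0.1272 -1.6149]
[[ 0.0107 -0.9961  0.0877]
 [-0.0025  0.0876  0.9961]
 [-0.9999 -0.0108 -0.0015]]
```

View pics/c6.png

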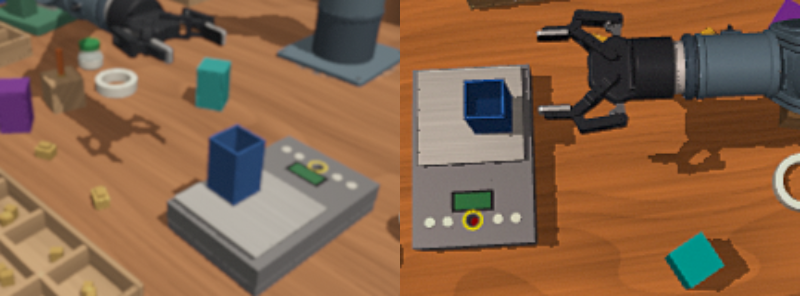

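The pot stands mouth-up on the pan, at crop left (237,165) and right (488,105), and it's released. Now the stylus.

Run:
```python
from h import *
F=frame([0,0,-1],az(-95))
go([.58,-.10,.27],F);go([.5815,-.2633,.22],F)
```

```text
shift [ -0.8136   1.136  -22.7076] turn [-69.3455  68.9533 -69.1401] tcp [ 0.58   -0.1     0.2513]
shift [  4.2316  -0.4172 -38.9503] turn [-69.3455  68.9533 -69.1401] tcp [ 0.5815 -0.2633  0.2013]
```

Emit:
{"fn": "jog_arm", "kwargs": {"motion": [1,-2,0,-2,-5.8,5.8,-5.8,1,-3,0,-4,-11.6,11.5,-11.6,1,-3,0,-6,-17.4,17.2,-17.4,1,-3,0.2,-8,-23.2,23,-23.2,1,-3,0.4,-10,-29,28.8,-29,1,-3,0.5,-12,-34.7,34.5,-34.6,1,-3,0.6,-14,-40.5,40.3,-40.4,1,-3,0.8,-16,-46.2,46,-46.1,1,-3,1,-18,-52,51.7,-51.9,1,-3,1.1,-20,-57.8,57.5,-57.6]}}

```text
clock: 20.78
tool_pos: [0.5825, -0.0734, 0.2716]
eef_rot: [-2.892, 0.417, 0.282]
ft_force: [-0.1, 0.6, 0.2]
opening: 0.0856
grasp_force: 0.0
```

Run:
```python
from h import *
st()
F=frame([0,0,-1],az(-95))
go([.5815,-.2633,.20],F)
```

```text
t 20.775 q [ 0.309   0.5279 -0.2145  1.491  -0.1072  1.3211 -1.7079] tcp [ 0.5825 -0.0734  0.2716] grasp [ 0.5855 -0.0777  0.2896] open 0.08557423039100173 gf 0.0 ft [-0.0509  0.6009  0.1995]
[[ 0.9419 -0.2966 -0.1579]
 [-0.2572 -0.9388  0.229 ]
 [-0.2162 -0.1751 -0.9605]]
shift [ 6.7427 19.4416  4.3447] turn [-11.38    11.4986 -11.3314] tcp [ 0.5815 -0.2633  0.1813]
```

Emit:
{"fn": "jog_arm", "kwargs": {"motion": [1,2,6,1.3,-5.7,5.8,-5.7,1,4.5,12,2.6,-11.4,11.5,-11.3,1,6.7,18,4.3,-11.4,11.5,-11.3,1,6.7,19.4,4.3,-11.4,11.5,-11.3,1,6.7,19.4,4.3,-11.4,11.5,-11.3,1,6.7,19.4,4.3,-11.4,11.5,-11.3]}}

```text
clock: 21.52
tool_pos: [0.5819, -0.259, 0.1827]
eef_rot: [-3.134, 0.139, 0.0]
ft_force: [0.8, -0.3, -0.4]
opening: 0.0853
grasp_force: 0.0
```

Run:
```python
from h import *
st()
F=frame([0,0,-1],az(-95))
go([.5815,-.2633,.094],F)
im=snap('wrist','w7.png'); c=env.calibration('wrist')
for p in([.5815,-.2633,.114],[.5815,-.2633,.06]): print(proj(c,np.array(p)))
```

```text
t 21.525 q [ 0.4606  0.5726 -0.1573  1.6081  0.0974  0.9702 -1.3868] tcp [ 0.5819 -0.259   0.1827] grasp [ 0.5819 -0.2591  0.2014] open 0.08534949466858244 gf 0.0 ft [ 0.7916 -0.3286 -0.3571]
[[ 0.9961 -0.0887  0.0001]
 [-0.0887 -0.9961  0.0049]
 [-0.0003 -0.0049 -1.    ]]
shift [ 0.0021  0.4851 10.7373] turn [-0.2792  0.0162 -0.0863] tcp [ 0.5815 -0.2633  0.0753]
[287.1003 229.0169]
[286.3347 205.803 ]
```

View pics/w7.png

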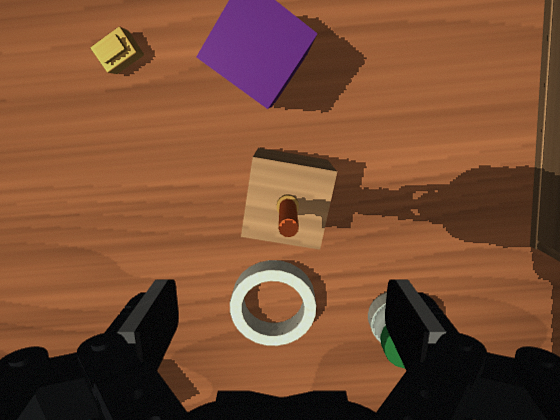

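The wrist view puts the stylus top at (288,229), where I predicted (287,229). Descending to grip it.

Emit:
{"fn": "jog_arm", "kwargs": {"motion": [1,0,0.4,4,0,0,0,1,0,0.4,8,0,0,0,1,0,0.4,10.7,-0.3,0,0,1,0,0.4,10.7,-0.3,0,0,1,0,0.4,10.7,-0.3,0,0,-1,0,0.4,10.7,-0.3,0,0,-1,0,0.4,10.7,-0.3,0,0,-1,0,0.4,10.7,-0.3,0,0,-1,0,0.4,10.7,-0.3,0,0,-1,0,0.4,10.7,-0.3,0,0], "force": 60}}

```text
clock: 22.82
tool_pos: [0.5807, -0.2646, 0.0757]
eef_rot: [3.137, -0.142, -0.001]
ft_force: [-1.0, -0.7, 2.7]
opening: 0.0117
grasp_force: 58.3
```

Run:
```python
from h import *
st()
```

```text
t 22.825 q [ 0.451   0.7101 -0.1365  1.663   0.1296  0.7773 -1.4067] tcp [ 0.5807 -0.2646  0.0757] grasp [ 0.5807 -0.2645  0.0944] open 0.011658979346037969 gf 58.34139168262482 ft [-1.0328 -0.7241  2.6637]
[[ 0.9959 -0.0904 -0.0006]
 [-0.0904 -0.9959 -0.0018]
 [-0.0005  0.0019 -1.    ]]
```

Emit:
{"fn": "jog_arm", "kwargs": {"motion": [-1,0,0,-2,0,0,0,-1,0,0,-6,0,0,0,-1,0,0,-10,0,0,0,-1,0,0,-11,0,0,0,-1,0,0,-11,0,0,0]}}

```text
clock: 23.45
tool_pos: [0.581, -0.2645, 0.1866]
eef_rot: [3.136, -0.142, 0.001]
ft_force: [-0.6, 0.2, -1.2]
opening: 0.0112
grasp_force: 58.4
```

Run:
```python
from h import *
st()
F=frame([0,0,-1],az(-95))
go([.4727,.2358,.1834],F)
```

```text
t 23.45 q [ 0.4623  0.5684 -0.1526  1.6045  0.1015  0.975  -1.3849] tcp [ 0.581  -0.2645  0.1866] grasp [ 0.581  -0.2644  0.2053] open 0.011248570609392163 gf 58.41898441314697 ft [-0.6193  0.2167 -1.1581]
[[ 0.9959 -0.0905  0.0006]
 [-0.0905 -0.9959 -0.0024]
 [ 0.0008  0.0023 -1.    ]]
shift [-15.3153 -48.8479   2.0595] turn [ 0.134  -0.0484 -0.1901] tcp [0.4727 0.2358 0.1647]
```

Emit:
{"fn": "jog_arm", "kwargs": {"motion": [-1,-1.7,-5.4,0,0,0,0,-1,-3.4,-10.8,0,0,0,0,-1,-5.1,-16.2,0,0,0,0,-1,-6.8,-21.7,0,0,0,0,-1,-8.5,-27.1,0,0,0,0,-1,-10.2,-32.6,0,0,0,0,-1,-11.9,-38,0,0,0,0,-1,-13.6,-43.4,0,0,0,0,-1,-15.3,-48.8,0,0,0,0,-1,-15.3,-48.8,0,0,0,0]}}

```text
clock: 24.7
tool_pos: [0.4696, 0.2407, 0.1837]
eef_rot: [-3.139, 0.128, 0.005]
ft_force: [-0.2, -1.1, -0.4]
opening: 0.0115
grasp_force: 58.6
```

Emit:
{"fn": "jog_arm", "kwargs": {"motion": [-1,0,0,0,0,0,0,-1,0,0,0,0,0,0]}}

```text
clock: 24.95
tool_pos: [0.4728, 0.2335, 0.1841]
eef_rot: [3.135, -0.146, -0.002]
ft_force: [0.6, -1.2, 0.6]
opening: 0.0116
grasp_force: 58.6
```

Run:
```python
from h import *
st();s=env.get_state();Rc=R.from_rotvec(s['eef_rot']).as_matrix()
tip=s['tool_pos']+Rc[:,2]*.0707
F=frame([0,0,-1],az(-95));go([.4727,.2358,.145],F)
c=env.calibration('scene');d=env.calibration('wrist');e=env.calibration('top')
a=snap('scene','s8.png');b=snap('wrist','w8.png');t=snap('top','t8.png')
for k in(c,d,e): print('tip',proj(k,tip),'top',proj(k,tip-Rc[:,2]*.109),'hole',proj(k,np.array([.4727,.2358,.05])))
o=np.hstack([cv2.resize(a[190:290,315:440],(400,320),interpolation=2),cv2.resize(b[60:380,80:480],(400,320))])
cv2.imwrite('pics/c8.png',o[:,:,::-1])
```

```text
t 24.95 q [-0.3051  0.4094 -0.301   1.8895  0.1575  0.8686 -2.349 ] tcp [0.4728 0.2335 0.1841] grasp [0.4728 0.2336 0.2028] open 0.011643508635244104 gf 58.598801493644714 ft [ 0.6111 -1.2077  0.5835]
[[ 0.9957 -0.093  -0.0016]
 [-0.093  -0.9957 -0.0032]
 [-0.0013  0.0033 -1.    ]]
shift [-0.0203 -0.2467  5.7801] turn [ 0.1893  0.0761 -0.3369] tcp [0.4727 0.2358 0.1263]
tip [376.6023 217.711 ] top [384.5164 171.7567] hole [373.4855 242.1504]
tip [279.2473 227.6937] top [277.5713 332.1401] hole [276.2875 201.8064]
tip [200.8568 245.6272] top [191.4518 239.1391] hole [204.4026 248.8788]
```

View pics/c8.png

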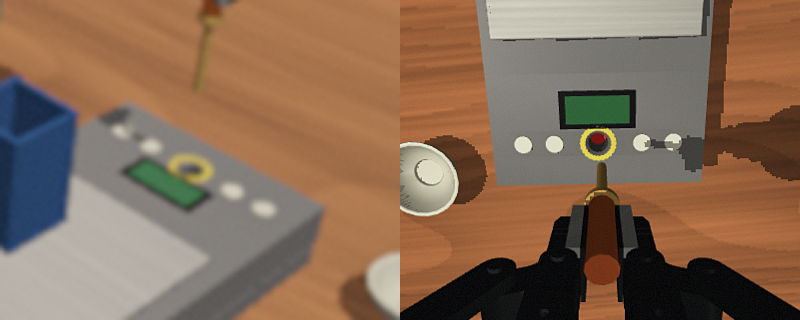

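The scene view shows the tip at (376.6,218) as predicted and the hole at (374,242). In the wrist view, the tip at about (282,223) sits roughly 5 px off the prediction. I've used all my picture views, so I'll measure the tip and ring with image code closer in.

Emit:
{"fn": "jog_arm", "kwargs": {"motion": [-1,0,-0.2,2.5,0.2,0,-0.3,-1,0,-0.2,4.8,0.2,0,-0.3,-1,0,-0.2,4.8,0.2,0,-0.3,-1,0,-0.2,4.8,0.2,0,-0.3]}}

```text
clock: 25.6
tool_pos: [0.4733, 0.2374, 0.1375]
eef_rot: [-3.136, 0.135, -0.001]
ft_force: [-0.2, -0.3, -0.5]
opening: 0.0115
grasp_force: 58.6
```

Run:
```python
from h import *
s=env.get_state();Rc=R.from_rotvec(s['eef_rot']).as_matrix();tip=s['tool_pos']+Rc[:,2]*.0707
print('tip',tip,Rc[:,2])
H=np.array([.4727,.2358,.05])
for n in('wrist','scene'):
    c=env.calibration(n);im=snap(n,n+'9.png')
    hsv=cv2.cvtColor(im,cv2.COLOR_RGB2HSV);m=cv2.inRange(hsv,(24,150,110),(34,255,255))
    h0=proj(c,H);t0=proj(c,tip);ys,xs=np.nonzero(m);k=np.hypot(xs-h0[0],ys-h0[1])<30
    print(n,'hole pred',h0,'yellow',xs[k].mean(),ys[k].mean(),xs[k].min(),xs[k].max(),ys[k].min(),ys[k].max(),k.sum(),'tip pred',t0,
      'px/mm x,y',proj(c,tip+[.001,0,0])-t0,proj(c,tip+[0,.001,0])-t0)
    if n=='wrist':
        u,v=np.round(h0).astype(int)
        for y in range(v-14,v+26,2): print(y,' '.join('%02x%02x%02x'%tuple(p) for p in im[y,u-14:u+18:2]))
```

```text
tip [0.4733 0.2376 0.0668] [ 0.0005  0.0022 -1.    ]
wrist hole pred [282.1343 220.1493] yellow 282.3298319327731 220.9075630252101 262 304 201 240 476 tip pred [279.257 227.698] px/mm x,y [-0.1392 -1.4819] [-1.5663  0.1277]
206 81765e c2b352 ece356 e5d650 e9e056 ebdc51 e9db52 e6d852 f0e052 d0c755 f2e253 e9e957 e2d34f e5d951 e1dd59 ab9844
208 ead94a e3d552 e0de56 e6d74e e4d34d 80795c 5d5d4c 495258 485056 515559 6a6954 968e66 eddd4c e3e658 e0d14f e7d84f
210 e5e156 e0d14f e5d750 6c695c 41454f 553231 6e2420 711815 731210 712522 663b38 535c5e 5f615d cfc051 e1d14c e3e559
212 e1d552 dfcf4f 8c8460 3b3e40 712321 75110e 731312 721411 731613 741512 781916 8b1d1c 824d4b 5f615d aaa364 e2d54f
214 e4d650 cfc04f 343538 402f2e 771210 731615 711514 741613 751517 70120e 721613 901c1a ae2321 656967 4d4936 b39832
216 ddcd4d 434651 32332f 1d2321 7f1110 741713 761c17 731713 751714 721512 721514 981d1a 28201f 3b3d3a 222025 5f5332
218 e2d24f 383a42 3b3c39 212323 2a2121 7e1311 771714 751713 761715 761717 7a130f 4c1818 2f3430 363532 2b2928 454032
220 9d9558 3d3c3d 2f302d 22221f 1f2120 23201d 4f1815 6a1918 801
[... 944 characters left out ...]
9 dcd34d dfd04e e2d652 e8d74a bbae59
238 71706e 717176 cfc04c e8d74e bfaf40 5c4723 503d1f 402f16 3d2d18 5f4f1d e8d953 e2d753 e5d44d e9d94c 717273 747374
240 7a7872 767570 767374 958e70 7c7152 5a4421 4b3619 3f3117 3c2d16 655520 f3e451 e7d64c 7f7b71 827e6e 787672 797670
242 77756f 7b7874 7a7873 7a7a76 726958 5e4621 4d3a1e 453419 3d2d13 41321f 807d76 726f72 787372 787670 75746f 7b7974
244 7b7770 7a7772 7b7672 7b7a77 706655 5a4320 4d3c20 423419 41321a 40331b 7c7a76 797772 7b7874 7a7671 797772 7a7872<stdin>:9: RuntimeWarning: Mean of empty slice.
  ret = ret.dtype.type(ret / rcount)
Traceback (most recent call last):
ValueError: zero-size array to reduction operation minimum which has no identity
```

The tip sits over the hole's centre to within about 1.5 mm: shaft columns 278–286, ring centre (283,221). I'll insert and press.

Emit:
{"fn": "jog_arm", "kwargs": {"motion": [-1,0,0,1.5,0,0,0,-1,0,0,3,0,0,0,-1,0,0,3.5,0,0,0,-1,0,0,3.5,0,0,0]}}

```text
clock: 26.2
tool_pos: [0.4722, 0.2373, 0.101]
eef_rot: [-3.138, 0.134, 0.003]
ft_force: [0.0, -1.0, -0.0]
opening: 0.0113
grasp_force: 58.6
```

Emit:
{"fn": "jog_arm", "kwargs": {"motion": [-1,0,0,0.5,0,0,0,-1,0,0,0.9,0,0,0,-1,0,0,1.1,0,0,0,-1,0,0,1.1,0,0,0,-1,0,0,1.1,0,0,0]}}

```text
clock: 26.82
tool_pos: [0.4731, 0.2378, 0.0911]
eef_rot: [-3.136, 0.134, -0.001]
ft_force: [0.3, 0.3, 4.7]
opening: 0.0116
grasp_force: 58.7
```

Run:
```python
from h import *
st();s=env.get_state();print('tipz',s['tool_pos'][2]-.0707,s['ft_torque'])
```

```text
t 26.825 q [-0.3408  0.5518 -0.2669  1.9443  0.2213  0.6718 -2.3998] tcp [0.4731 0.2378 0.0911] grasp [0.4731 0.2378 0.1098] open 0.011566118267059014 gf 58.730193972587585 ft [0.302  0.2782 4.6906]
[[ 0.9964 -0.0852  0.0005]
 [-0.0852 -0.9964  0.0023]
 [ 0.0003 -0.0024 -1.    ]]
tipz 0.020434936817374127 [ 0.1835 -0.0684 -0.0222]
```

Emit:
{"fn": "jog_arm", "kwargs": {"motion": [-1,0,0,0.2,0,0,0,-1,0,0,0.2,0,0,0,-1,0,0,0.2,0,0,0,-1,0,0,0.2,0,0,0]}}

```text
clock: 27.32
tool_pos: [0.4736, 0.238, 0.0903]
eef_rot: [-3.136, 0.134, -0.002]
ft_force: [-1.3, -1.9, 17.5]
opening: 0.0116
grasp_force: 60.8
```

Run:
```python
from h import *
st()
im=env.read_camera('scene');c=env.calibration('scene')
hsv=cv2.cvtColor(im,cv2.COLOR_RGB2HSV);m=cv2.inRange(hsv,(105,120,30),(125,255,255));m[:, :250]=0
n,l,S,C=cv2.connectedComponentsWithStats(m);print([(S[i],C[i]) for i in range(1,n) if S[i][4]>100])
ax=az(-4.7);ay=az(85.3);p0=np.array([.616,.187,0])
P=np.array([proj(c,p0+a*.027*ax+b*.027*ay+[0,0,z]) for a in(-1,1) for b in(-1,1) for z in(.062,.146)]);print('pred bbox',P.min(0),P.max(0))
for k in range(4): print(env.get_state()['ft_force']); env.read_camera('top')
```

```text
t 27.325 q [-0.3417  0.5534 -0.2661  1.9442  0.2227  0.6693 -2.401 ] tcp [0.4736 0.238  0.0903] grasp [0.4735 0.238  0.109 ] open 0.01156744285488971 gf 60.77686786651611 ft [-1.3004 -1.8896 17.4814]
[[ 0.9964 -0.0853  0.0016]
 [-0.0853 -0.9964  0.0025]
 [ 0.0014 -0.0026 -1.    ]]
[(array([ 301,  215,   37,   53, 1502], dtype=int32), array([318.5386, 240.2024]))]
pred bbox [296.9501 211.6736] [337.7063 267.8929]
[-2.3576 -1.0103 17.6688]
[-1.7084 -1.4823 16.3905]
[-2.0151 -0.7104 17.1558]
[-1.4363 -1.3817 16.9483]
```

The force jumped from 4.7 to 17 N over less than 1 mm, so the key is at its stop. The pot still stands on the pan as predicted.

```bash
python3 -c "
from station import env
print(env.finish_job())"
```

```text
the job is handed in; nothing more can be done
None
```

The job is handed in at about 27.5 s: the blue pot stands mouth-up and released on the scale's pan, and the arm still grips the stylus, holding the tare key at its stop with about 17 N. The other things on the bench looked undisturbed when last checked, after the pot was placed.

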